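# Strip the burnt coils from a solenoid valve bank

## Robot

A 7-joint arm with a two-finger parallel gripper is mounted at the origin on the work surface. World frame = base frame: x ahead of the robot, y to its left, z up, the work surface at z = 0. Lengths are in m, angles in rad, forces in N, time in s.
With the tool pointing down it reaches from about 0.375 to 0.925 m from the base axis. Payload 3.1 kg.
Tool frame: the origin (TCP) lies on the centre line of the jaws, within the pads' length; the fingertips stand manip.tcp_to_tips ahead of it and the grasp point (between the pads) lies 8 mm behind it (manip.tcp_to_tips is the distance from the TCP to the fingertips, in m); z points along the fingers, y is the line along which they close (so a half turn about z gives the same grasp; the last joint's range is limited). The gripper opens to 85 mm and grips with 20 to 120 N. Pads are 22 mm wide; open, the fingers measure 114 mm over their backs; the gripper's body (76 mm by 85 mm) begins 54 mm behind the grasp point. The pads swing forward as they close: fully open they stand 13 mm farther back than shut.
Start: joints at [1.173, 0.383, 0.044, 1.598, -0.018, 1.161, -0.05], TCP at [0.192, -0.621, 0.242] pointing down, gripper open.
Joint ranges: [-2.61, 2.61], [-0.41, 2.15], [-1.48, 1.57], [0, 2.5], [-1.57, 4.71], [0.05, 1.97], [-2.85, 2.85]. Speed limits (rad/s): [2.79, 2.79, 3.14, 3.14, 3.14, 3.14, 3.14].

## Interface

Orientations are given as [roll, pitch, yaw] about the fixed x, y, z axes, in that order (R = Rz(yaw) Ry(pitch) Rx(roll)).
In Python, from bench import sensors, eyes, manip gives the robot as it stands.
- The arm moves only by the tool play_rows, never from a script. Its argument "rows" is text: rows parted by semicolons, each of 7 numbers parted by spaces: the shift along the tool's x, y, z in units of 25 mm (1.0 is 25 mm), then the turn, a rotation vector about the tool's x, y, z in units of 4 degrees (1.0 is 4 degrees), then the opening, from -1 (shut) to 1 (fully open). In form: dx dy dz ax ay az jaw; .... A call has exactly 8 rows; each row shifts and turns the commanded pose from where the row before left it, along the tool's axes as they then stand; what a row does not reach is not made up. A row lasts 1/12 s, in which the tool goes at most 41.7 mm and 7.16 degrees, less where a joint would pass 70% of its speed; a pose out of reach is approached as far as the arm can. A call with a number of a shift or a turn outside -1 to 1 is refused whole. A call with a gripper value outside its range is refused whole. The fingers move at their own pace and stop on an object; "squeeze" is the grip in N (left out, the last holds). Time passes only in rows, so rows that do not move let the fingers close, or fill a call up. It gives the time, the measured TCP pose, the force, the opening and the grip force at its end, in the units of the state.
- sensors.read_state(): the state, without advancing time (a new reading comes with each control period).
- eyes.camera(name): name is "scene" or "top" or "wrist"; returns the picture (384x512x3 uint8, red, green, blue); there is no depth.
- eyes.calibration(name): a dict with "intrinsics" (3x3 intrinsics, pixels), "distortion" ([k1, k2, p1, p2, k3] as OpenCV has them; the pictures are not rectified), "extrinsics" (4x4, takes a point from camera to world coordinates); the wrist camera has in their place "hand_eye" (4x4, takes a point from camera to tool coordinates, whose origin is the TCP and whose axes are the flange's). Camera axes: x right, y down, z forward; pixel columns grow to the right and rows downward; lengths in m; the calibration is good to about 2 mm. A picture is of the moment at which its call begins: read the wrist's pose just before it. calibration takes no time and is no camera call.
- manip.job_done(): hands the job in; it is judged then, once.
The state is a dict: "clock": time; "joints": joint angles; "joint_vel": joint speeds; "tau": joint torques, N m; "eef_pos": TCP position; "ee_rot": TCP orientation; "force": force on the tool from outside, world axes, zero at the start; "torque": the same for the moment, N m; "opening": finger opening in m; "gripper_force": force on a finger pad.
Only numpy, scipy, OpenCV 4.12 (cv2) and the standard library are available. Lean on these libraries where they do the work, as an engineer would, in place of code of your own. Each camera call takes 0.05 s, during which the arm holds its last target. There are 200 camera calls.

## Task

Strip the burnt coils from the valve bank: first turn the red supply lever fully shut, next set the yellow vent lever to 45 degrees open, and only then slide every orange-flanged coil up off its tube and put them all in the grey tray, each resting on the tray's floor, not one on another. When the last is in, turn the vent fully shut again; leave the supply shut and the blue-flanged coil on its tube, and do not disturb the grease jar or the pipe flange behind the bank.

Things in the scene. Friction and masses are not known exactly. Their poses are not given: they have to be found in the camera images.
- manifold: fixed aluminium valve bank, 64 x 400 mm, its flat top 40 mm above the bench; origin under its centre on the bench, y along its length. Five upright steel tubes, 13 mm in diameter, at y = -128, -64, 0, 64, 128 mm, tips 92 mm above the bench; lever axes at y = 170 (supply) and -170 mm (vent)
- supply (a joint): opening angle (rad) of the red supply lever at the manifold's +y end: 0 = shut (stop), pointing along the manifold's -x; 1.571 = fully open (stop), pointing along its +y (outwards). Stays where it is left; friction about 0.12 N m. Clockwise seen from above opens it. Starts 1.0 to 1.5 open
- supply_grip (a point): where to pinch the supply lever: middle of the bar, 60 mm from its vertical turning axis (through supply_hub). The bar is 12 mm wide, 16 mm tall, reaches 84 mm from the axis, 58 to 74 mm above the bench
- supply_hub (a point): on the red lever's vertical turning axis, at the height of the bar's middle (66 mm)
- vent (a joint): opening angle (rad) of the yellow vent lever at the manifold's -y end: 0 = shut (stop), pointing along the manifold's -x; 1.571 = fully open (stop), pointing along its -y (outwards). Stays where it is left; friction about 0.12 N m. Anticlockwise seen from above opens it. Starts 0.05 to 0.3 open; 45 degrees is 0.785
- vent_grip (a point): where to pinch the vent lever: middle of the bar, 60 mm from its vertical turning axis (through vent_hub). The bar is 12 mm wide, 16 mm tall, reaches 84 mm from the axis, 58 to 74 mm above the bench
- vent_hub (a point): on the yellow lever's vertical turning axis, at the height of the bar's middle (66 mm)
- coil1: orange-flanged coil (may be absent: None): copper-wound ring, outer diameter 42 mm, height 42, bore 17, about 0.16 kg; black terminal block 14 mm wide reaching 34 mm from the axis on its +y side, so grip across its x. Origin: centre of the ring; z: bore axis. Starts upright over a tube, yaw within 0.25 rad of the manifold's, neighbours 64 mm apart; must rise over 54 mm to clear the tube
- coil2: orange-flanged coil (may be absent: None): copper-wound ring, outer diameter 42 mm, height 42, bore 17, about 0.16 kg; black terminal block 14 mm wide reaching 34 mm from the axis on its +y side, so grip across its x. Origin: centre of the ring; z: bore axis. Starts upright over a tube, yaw within 0.25 rad of the manifold's, neighbours 64 mm apart; must rise over 54 mm to clear the tube
- coil3: orange-flanged coil (may be absent: None): copper-wound ring, outer diameter 42 mm, height 42, bore 17, about 0.16 kg; black terminal block 14 mm wide reaching 34 mm from the axis on its +y side, so grip across its x. Origin: centre of the ring; z: bore axis. Starts upright over a tube, yaw within 0.25 rad of the manifold's, neighbours 64 mm apart; must rise over 54 mm to clear the tube
- coil4: orange-flanged coil (may be absent: None): copper-wound ring, outer diameter 42 mm, height 42, bore 17, about 0.16 kg; black terminal block 14 mm wide reaching 34 mm from the axis on its +y side, so grip across its x. Origin: centre of the ring; z: bore axis. Starts upright over a tube, yaw within 0.25 rad of the manifold's, neighbours 64 mm apart; must rise over 54 mm to clear the tube
- good_coil: blue-flanged coil of the same make and size as the orange ones, on one of the five tubes: to be left there. Origin: centre of the ring
- tray: loose grey open tray, outside 232 mm along its x, 202 mm along its y, 36 mm high, walls and floor 5 mm thick (inside 222 x 192 mm), 0.7 kg; origin: centre of its underside. It may be knocked aside
- jar: small grease jar with a yellow cap, 56 mm in diameter, 70 mm high, beyond the manifold; origin under its centre. Bystander
- flange: bare steel pipe flange, 100 mm in diameter, 50 mm high, beyond the manifold; origin under its centre. Bystander
Mind the look-alikes: they are no part of the job. What is shaped like the coil2 but purple is not meant.

How it is judged:
On the way, in this order (a step that is already met when the one before it is completed fails the run):
1. the red supply lever is shut, all coils still on their tubes (value of joint supply below 0.1 rad and distance of each of coil1, coil2, coil3, coil4 from where it was at the start of the episode below 0.05 m), for 0.3 s.
2. the yellow vent lever is 45 degrees open (within 6 degrees), all coils still on their tubes (all of step 1 and value of joint vent between 0.68 and 0.89 rad), for 0.3 s.
3. every orange coil rests on the tray's floor, the vent still at 45 degrees (value of joint vent between 0.68 and 0.89 rad and value of joint supply below 0.1 rad and x of coil1 in the frame of tray between -0.105 and 0.105 m and y of coil1 in the frame of tray between -0.09 and 0.09 m and z of coil1 in the frame of tray between 0.015 and 0.042 m and x of coil2 in the frame of tray between -0.105 and 0.105 m and y of coil2 in the frame of tray between -0.09 and 0.09 m and z of coil2 in the frame of tray between 0.015 and 0.042 m and x of coil3 in the frame of tray between -0.105 and 0.105 m and y of coil3 in the frame of tray between -0.09 and 0.09 m and z of coil3 in the frame of tray between 0.015 and 0.042 m and x of coil4 in the frame of tray between -0.105 and 0.105 m and y of coil4 in the frame of tray between -0.09 and 0.09 m and z of coil4 in the frame of tray between 0.015 and 0.042 m), for 0.3 s.
At the end, for the whole second after the job is handed in: Supply and vent levers both shut (below 0.1 rad), every orange coil present lies or stands at rest on the floor of the tray (centre 15 to 42 mm above the tray's underside, inside its walls), none on another, the tray level; the blue coil still on its tube (value of joint each of supply, vent below 0.1 rad and x of coil1 in the frame of tray between -0.105 and 0.105 m and y of coil1 in the frame of tray between -0.09 and 0.09 m and z of coil1 in the frame of tray between 0.015 and 0.042 m and x of coil2 in the frame of tray between -0.105 and 0.105 m and y of coil2 in the frame of tray between -0.09 and 0.09 m and z of coil2 in the frame of tray between 0.015 and 0.042 m and x of coil3 in the frame of tray between -0.105 and 0.105 m and y of coil3 in the frame of tray between -0.09 and 0.09 m and z of coil3 in the frame of tray between 0.015 and 0.042 m and x of coil4 in the frame of tray between -0.105 and 0.105 m and y of coil4 in the frame of tray between -0.09 and 0.09 m and z of coil4 in the frame of tray between 0.015 and 0.042 m and linear speed of each of coil1, coil2, coil3, coil4 below 0.03 m/s and distance of good_coil from where it was at the start of the episode below 0.02 m and angle between tray's own z axis and vertical below 0.08 rad); the robot touches nothing.
It fails at once if an orange coil is off its tube while the supply is open (distance of any of coil1, coil2, coil3, coil4 from where it was at the start of the episode above 0.05 m and value of joint supply above 0.2 rad).
It fails at once if the blue coil is pulled up or off its tube (distance of good_coil from where it was at the start of the episode above 0.03 m).
It fails at once if the grease jar or the flange is shoved more than 40 mm (distance of any of jar, flange from where it was at the start of the episode above 0.04 m).
Of coil1, coil2, coil3, coil4 only 2 to 4 are there at a start; the rules pass over those that are not, and their reading is None.
At some moment in a run one of tray may be knocked a few centimetres aside while the robot is not near it.
Once in a run the grip may slacken for a moment while it holds something.
It also fails if it takes over 210 s, if anything falls off the work surface, if the arm or the gripper's body presses on something with over 40 N, if the wrist force passes 120 N, or if a joint passes its speed limit or range.

## Working session

There is one attempt and no reset: what is moved stays moved. The work goes in short steps, Python scripts to look and compute and a tool call to move; the robot and the scene stay as the last step left them, time stands still between calls to the robot, and variables do not carry over. Pictures are saved under pics/ and viewed, at most 14 in all, crops included, and the job is handed in when it is done.

Besides the shell and the picture viewer there is one more tool, called after "Emit:" in YAML: its name, and indented under it one key for each argument. play_rows: Moves the arm, as the interface text tells. Its arguments: {"type":"object","properties":{"rows":{"type":"string"},"squeeze":{"type":"number"}},"required":["rows"]}

```bash
ls; mkdir -p pics; python3 - <<'E'
from bench import sensors, eyes, manip
import cv2,numpy as np
s=sensors.read_state()
print(s, manip.tcp_to_tips)
for n in ["scene","top","wrist"]:
    im=eyes.camera(n); cv2.imwrite(f"pics/{n}0.png",im[:,:,::-1]); 
    c=eyes.calibration(n); print(n,{k:np.round(v,4).tolist() for k,v in c.items()})
E
```

```text
pics
{'clock': 0.0, 'joints': array([ 1.17320257,  0.38387493,  0.04383183,  1.59959653, -0.0179019 ,
        1.16120386, -0.04991682]), 'joint_vel': array([-1.38942465e-03,  1.50656141e-04,  2.88931304e-04,  8.74530388e-04,
        3.24431603e-04,  3.24867757e-07, -1.92117464e-04]), 'tau': array([-1.18285516e-05, -4.33460319e+01,  1.02431864e+00, -2.49511993e+01,
        1.04990750e-02,  1.12585741e-02,  2.84088784e-06]), 'eef_pos': array([ 0.19168252, -0.62012239,  0.24085086]), 'ee_rot': array([-3.13890630e+00,  1.43695063e-04,  2.99857732e-01]), 'force': array([ 0.28120016,  0.44908059, -0.0719264 ]), 'torque': array([0.0126484 , 0.05504395, 0.01181317]), 'gripper_force': 0.0, 'opening': 0.08545596818156095} 0.011
scene {'intrinsics': [[440.5362, 0.0, 254.681], [0.0, 440.5362, 193.4626], [0.0, 0.0, 1.0]], 'distortion': [-0.0913, 0.0, 0.0, 0.0, 0.0], 'extrinsics': [[-0.4847, 0.5819, -0.653, 1.2521], [0.8745, 0.3083, -0.3743, 0.4073], [-0.0165, -0.7525, -0.6584, 0.7214], [0.0, 0.0, 0.0, 1.0]]}
top {'intrinsics': [[401.1764, 0.0, 250.3736], [0.0, 401.1764, 189.0587], [0.0, 0.0, 1.0]], 'distortion': [0.0337, 0.0, 0.0, 0.0, 0.0], 'extrinsics': [[0.0308, -0.9963, 0.0804, 0.5352], [-0.9995, -0.0311, -0.0035, 0.0422], [0.006, -0.0803, -0.9968, 0.9453], [0.0, 0.0, 0.0, 1.0]]}
wrist {'intrinsics': [[276.165, 0.0, 252.6405], [0.0, 276.165, 187.8475], [0.0, 0.0, 1.0]], 'distortion': [-0.0538, 0.0, 0.0, 0.0, 0.0], 'hand_eye': [[0.0003, -0.9634, -0.268, 0.0687], [1.0, 0.0003, 0.0002, -0.0011], [-0.0001, -0.268, 0.9634, -0.1305], [0.0, 0.0, 0.0, 1.0]]}
```

View pics/top0.png

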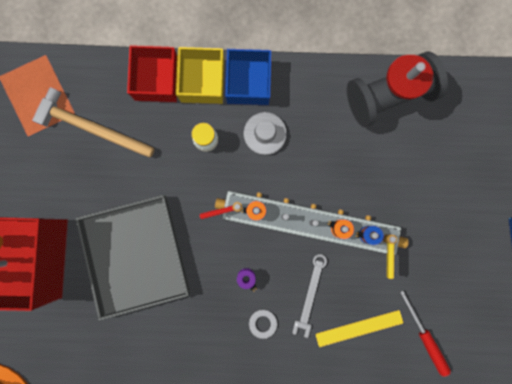

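View pics/scene0.png

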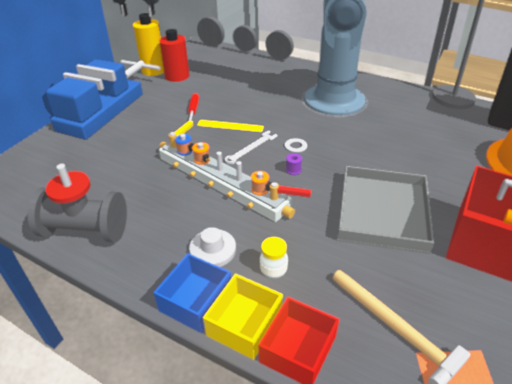

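Top view: orange coils at about (256,211) and (344,229), the blue one at (373,235). The red lever runs from its hub (237,208) to (202,216), and the yellow from (392,240) to (391,277). The tray is centred near (133,257). The scene view agrees, and the purple decoy is on the bench.

```bash
cat > h.py <<'E'
from bench import sensors, eyes, manip
import cv2, numpy as np
from scipy.spatial.transform import Rotation as R
def ext(n,s=None):
    c=eyes.calibration(n)
    if n!="wrist": return c,c["extrinsics"]
    T=np.eye(4); s=s or sensors.read_state()
    T[:3,:3]=R.from_euler('xyz',s["ee_rot"]).as_matrix(); T[:3,3]=s["eef_pos"]
    return c,T@c["hand_eye"]
def ray(n,px,z,s=None):
    c,T=ext(n,s)
    p=cv2.undistortPoints(np.array(px,float).reshape(-1,1,2),c["intrinsics"],c["distortion"])[:,0]
    d=np.c_[p,np.ones(len(p))]@T[:3,:3].T
    o=T[:3,3]; return o+d*((z-o[2])/d[:,2:3])
def hsv(im): return cv2.cvtColor(im,cv2.COLOR_RGB2HSV)
def blobs(im,lo,hi,amin=20,roi=None):
    m=cv2.inRange(hsv(im),lo,hi)
    if roi:
        k=np.zeros_like(m);k[roi[1]:roi[3],roi[0]:roi[2]]=255;m&=k
    cs,_=cv2.findContours(m,cv2.RETR_EXTERNAL,cv2.CHAIN_APPROX_NONE)
    return [c for c in cs if cv2.contourArea(c)>=amin]
OR=((5,150,120),(16,255,255)); BL=((105,150,80),(125,255,255)); RD=((0,180,80),(4,255,255)); YE=((22,150,120),(32,255,255))
def tool(v):  # world vector -> tool axes
    return R.from_euler('xyz',sensors.read_state()["ee_rot"]).inv().apply(v)
def row(name,pt,yaw=None):
    s=sensors.read_state(); print(name,"pos",s["eef_pos"].round(4),"rot",s["ee_rot"].round(4),"units",(tool(np.array(pt)-s["eef_pos"])/.025).round(2))
E
python3 - <<'E'
from h import *
im=cv2.imread("pics/top0.png")[:,:,::-1].copy()
for nm,rg,roi,z in [("or",OR,(190,190,420,290),.082),("bl",BL,(350,210,420,260),.082),("red",RD,(190,190,250,240),.074),("yel",YE,(380,225,410,290),.074)]:
    for c in blobs(im,*rg,10,roi):
        (cx,cy),r=cv2.minEnclosingCircle(c); x,y,w,h=cv2.boundingRect(c)
        f=cv2.fitLine(c,2,0,.01,.01).ravel(); t=[f[2:]+f[:2]*a for a in(-30,30)]
        q=ray("top",t,z); d=q[1]-q[0]
        print(nm,(round(cx),round(cy)),round(r,1),(x,y,w,h),ray("top",[(cx,cy)],z).round(4),"line dir deg",np.degrees(np.arctan2(d[1],d[0])).round(1))
m=cv2.inRange(hsv(im),(0,0,75),(180,60,130)); k=np.zeros_like(m);k[185:330,68:200]=255
cs,_=cv2.findContours(cv2.morphologyEx(m&k,cv2.MORPH_OPEN,np.ones((5,5))),0,2);c=max(cs,key=cv2.contourArea)
b=cv2.boxPoints(cv2.minAreaRect(c)); q=ray("top",b,.03);print("tray",b.round(),q.round(3),q.mean(0))
# manifold outline corners at z=.04
m=cv2.inRange(hsv(im),(0,0,130),(180,70,255));k=np.zeros_like(m);k[188:255,222:405]=255
P=cv2.findNonZero(m&k);b=cv2.boxPoints(cv2.minAreaRect(P));q=ray("top",b,.04);print("man",b.round(),q.round(3),q.mean(0))
ref=ray("top",[(286.5,217),(315.5,222.5)],.092);print("tubes",ref.round(4))
E
```

```text
or (342, 229) 10.7 (332, 220, 22, 18) [[ 0.5253 -0.1606  0.082 ]] line dir deg -93.4
or (256, 210) 9.8 (246, 201, 20, 19) [[0.5598 0.0265 0.082 ]] line dir deg -90.5
bl (373, 235) 9.7 (363, 227, 20, 17) [[ 0.5138 -0.2248  0.082 ]] line dir deg -95.7
red (216, 212) 16.1 (200, 207, 32, 11) [[0.5543 0.1132 0.074 ]] line dir deg -74.1
yel (390, 260) 17.7 (387, 243, 7, 36) [[ 0.4613 -0.2634  0.074 ]] line dir deg -0.1
tray [[ 83. 219.]
 [164. 199.]
 [189. 297.]
 [107. 318.]] [[0.529 0.415 0.03 ]
 [0.58  0.234 0.03 ]
 [0.363 0.169 0.03 ]
 [0.314 0.347 0.03 ]] [0.44638569 0.29126169 0.03      ]
man [[218. 233.]
 [227. 190.]
 [401. 227.]
 [392. 269.]] [[ 0.508  0.108  0.04 ]
 [ 0.605  0.092  0.04 ]
 [ 0.534 -0.301  0.04 ]
 [ 0.44  -0.281  0.04 ]] [ 0.52172625 -0.09555882  0.04      ]
tubes [[ 0.547  -0.0393  0.092 ]
 [ 0.5373 -0.101   0.092 ]]
```

Emit:
play_rows:
  rows: "0 0 0 0 0 -1 1;0 0 0 0 0 -1 1;0 0 0 0 0 -1 1;0 0 0 0 0 -1 1;0 0 0 0 0 -1 1;0 0 0 0 0 -1 1;0 0 0 0 0 -1 1;0 0 0 0 0 -1 1"

```text
clock: 0.82
eef_pos: [0.1918, -0.6206, 0.2416]
ee_rot: [-3.141, -0.001, 0.862]
force: [0.2, 0.5, 0.4]
opening: 0.0851
gripper_force: 0.0
```

Emit:
play_rows:
  rows: "0 0 0 0 0 -1 1;0 0 0 0 0 -1 1;0 0 0 0 0 -1 1;0 0 0 0 0 -1 1;0 0 0 0 0 -1 1;0 0 0 0 0 -1 1;0 0 0 0 0 -1 1;0 0 0 0 0 -1 1"

```text
clock: 1.48
eef_pos: [0.1918, -0.6207, 0.2417]
ee_rot: [-3.141, -0.001, 1.42]
force: [0.7, 0.1, 0.4]
opening: 0.0854
gripper_force: 0.0
```

Emit:
play_rows:
  rows: "0 0 0 0 0 -1 1;0 0 0 0 0 -1 1;0 0 0 0 0 -1 1;0 0 0 0 0 -1 1;0 0 0 0 0 -1 1;0 0 0 0 0 -1 1;0 0 0 0 0 -0.2 1;0 0 0 0 0 0 1"

```text
clock: 2.15
eef_pos: [0.1918, -0.6208, 0.2418]
ee_rot: [3.142, -0.001, 1.849]
force: [-0.2, -1.1, 0.3]
opening: 0.0859
gripper_force: 0.0
```

Emit:
play_rows:
  rows: "0.88 0.787 0 0 0 0 1;0.88 0.787 0 0 0 0 1;0.88 0.787 0 0 0 0 1;0.88 0.787 0 0 0 0 1;0.88 0.787 0 0 0 0 1;0.88 0.787 0 0 0 0 1;0.88 0.787 0 0 0 0 1;0.88 0.787 0 0 0 0 1"

```text
clock: 2.82
eef_pos: [0.2952, -0.4071, 0.2423]
ee_rot: [-3.142, 0.0, 1.848]
force: [0.9, -0.1, -0.2]
opening: 0.0856
gripper_force: 0.0
```

Emit:
play_rows:
  rows: "0.88 0.787 0 0 0 0 1;0.88 0.787 0 0 0 0 1;0.88 0.787 0 0 0 0 1;0.88 0.787 0 0 0 0 1;0.88 0.787 0 0 0 0 1;0.88 0.787 0 0 0 0 1;0.88 0.787 0 0 0 0 1;0.88 0.787 0 0 0 0 1"

```text
clock: 3.48
eef_pos: [0.3981, -0.1946, 0.2425]
ee_rot: [3.141, 0.001, 1.848]
force: [0.6, 0.4, 0.2]
opening: 0.085
gripper_force: 0.0
```

Emit:
play_rows:
  rows: "0.88 0.787 0 0 0 0 1;0.88 0.787 0 0 0 0 1;0.88 0.787 0 0 0 0 1;0.88 0.787 0 0 0 0 1;0.88 0.787 0 0 0 0 1;0.88 0.787 0 0 0 0 1;0.88 0.787 0 0 0 0 1;0.88 0.787 0 0 0 0 1"

```text
clock: 4.15
eef_pos: [0.501, 0.0178, 0.2424]
ee_rot: [3.141, 0.001, 1.848]
force: [0.0, -0.4, 0.6]
opening: 0.0856
gripper_force: 0.0
```

Emit:
play_rows:
  rows: "0.88 0.787 0 0 0 0 1;0.88 0.787 0 0 0 0 1;0.88 0.787 0 0 0 0 1;0.88 0.787 0 0 0 0 1;0 0 0 0 0 0 1;0 0 0 0 0 0 1;0 0 0 0 0 0 1;0 0 0 0 0 0 1"

```text
clock: 4.82
eef_pos: [0.5518, 0.121, 0.2419]
ee_rot: [-3.141, 0.001, 1.847]
force: [0.3, -1.0, -0.2]
opening: 0.0855
gripper_force: 0.0
```

```bash
python3 - <<'E'
from h import *
s=sensors.read_state(); im=eyes.camera("wrist"); cv2.imwrite("pics/w1.png",im[:,:,::-1])
for c in blobs(im,*RD,150):
    f=cv2.fitLine(c,2,0,.01,.01).ravel(); q=ray("wrist",[f[2:]-f[:2]*30,f[2:]+f[:2]*30],.074,s); d=q[1]-q[0]
    print("red",cv2.boundingRect(c),cv2.contourArea(c),q.mean(0).round(4),np.degrees(np.arctan2(d[1],d[0])).round(1))
for c in blobs(im,*OR,150):
    p=cv2.minEnclosingCircle(c); print("or",p,ray("wrist",[p[0]],.082,s).round(4))
E
```

```text
red (247, 150, 10, 65) 534.5 [0.5539 0.1124 0.074 ] -73.6
red (456, 72, 56, 93) 3348.0 [0.7883 0.2531 0.074 ] 107.7
```

View pics/w1.png

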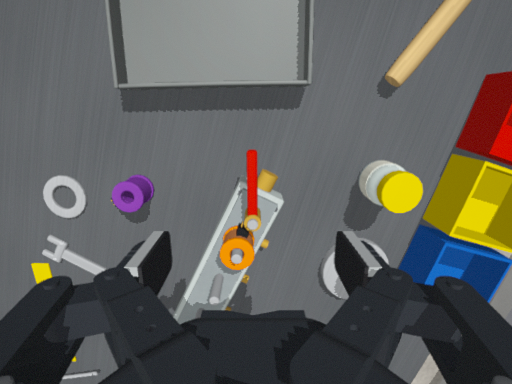

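Wrist view: the red lever (250,150–215) is centred between the fingers, and its line agrees with the top measurement to about 1 mm. Next I descend, pinch the lever and turn it shut.

Emit:
play_rows:
  rows: "0.1 0 0.91 0 0 0 0.2;0.1 0 0.91 0 0 0 0.2;0 0 0.91 0 0 0 0.2;0 0 0.91 0 0 0 0.2;0 0 0.91 0 0 0 0.2;0 0 0.91 0 0 0 0.2;0 0 0.91 0 0 0 0.2;0 0 0.91 0 0 0 0.2"

```text
clock: 5.53
eef_pos: [0.5508, 0.1255, 0.0594]
ee_rot: [3.142, 0.001, 1.847]
force: [-0.1, 0.6, -0.1]
opening: 0.0515
gripper_force: 0.0
```

Emit:
play_rows:
  rows: "0 0 0 0 0 0 -1;0 0 0 0 0 0 -1;0 0 0 0 0 0 -1;0 0 0 0 0 0 -1;0 0 0 0 0 0 -1;0 0 0 0 0 0 -1;0 0 0 0 0 0 -1;0 0 0 0 0 0 -1"
  squeeze: 20

```text
clock: 6.2
eef_pos: [0.5508, 0.1271, 0.0615]
ee_rot: [-3.141, 0.002, 1.849]
force: [-3.7, -3.0, 6.0]
opening: 0.0118
gripper_force: 20.6
```

Emit:
play_rows:
  rows: "-0.004 -0.138 0 0 0 -0.8 -1;-0.004 -0.138 0 0 0 -0.8 -1;-0.004 -0.138 0 0 0 -0.8 -1;-0.004 -0.138 0 0 0 -0.8 -1;-0.004 -0.138 0 0 0 -0.8 -1;-0.004 -0.138 0 0 0 -0.8 -1;-0.004 -0.138 0 0 0 -0.8 -1;-0.004 -0.138 0 0 0 -0.8 -1"

```text
clock: 6.87
eef_pos: [0.5263, 0.1145, 0.0614]
ee_rot: [-3.141, 0.0, 2.298]
force: [-5.6, -1.5, 6.8]
opening: 0.012
gripper_force: 26.4
```

Emit:
play_rows:
  rows: "-0.004 -0.138 0 0 0 -0.8 -1;-0.004 -0.138 0 0 0 -0.8 -1;-0.004 -0.138 0 0 0 -0.8 -1;-0.004 -0.138 0 0 0 -0.8 -1;-0.004 -0.138 0 0 0 -0.8 -1;-0.004 -0.138 0 0 0 -0.8 -1;-0.004 -0.138 0 0 0 -0.8 -1;-0.004 -0.138 0 0 0 -0.8 -1"

```text
clock: 7.53
eef_pos: [0.5091, 0.0921, 0.0614]
ee_rot: [-3.138, -0.002, 2.745]
force: [-7.6, -2.7, 11.5]
opening: 0.012
gripper_force: 27.3
```

Emit:
play_rows:
  rows: "-0.004 -0.138 0 0 0 -0.8 -1;-0.004 -0.138 0 0 0 -0.8 -1;-0.004 -0.138 0 0 0 -0.8 -1;-0.004 -0.138 0 0 0 -0.8 -1;0 0 0 0 0 0 -1;0 0 0 0 0 0 -1;0 0 0 0 0 0 -1;0 0 0 0 0 0 -1"

```text
clock: 8.2
eef_pos: [0.5044, 0.0777, 0.0613]
ee_rot: [-3.136, -0.005, 2.966]
force: [-9.6, -4.1, 14.9]
opening: 0.0118
gripper_force: 20.3
```

Emit:
play_rows:
  rows: "0 0 0 0 0 0 0.2;0 0 0 0 0 0 0.2;0 0 0 0 0 0 0.2;0 0 0 0 0 0 0.2;0 0 -0.7 0 0 0 0.2;0 0 -1 0 0 0 0.2;0 0 -1 0 0 0 0.2;0 0 -1 0 0 0 0.2"

```text
clock: 8.87
eef_pos: [0.5069, 0.0793, 0.1536]
ee_rot: [3.141, -0.0, 2.967]
force: [-0.2, 0.2, 0.1]
opening: 0.0513
gripper_force: 0.0
```

Emit:
play_rows:
  rows: "0 0 -1 0 0 1 0.2;0 0 -1 0 0 1 0.2;0 0 0 0 0 1 0.2;0 0 0 0 0 1 0.2;0 0 0 0 0 1 0.2;0 0 0 0 0 1 0.2;0 0 0 0 0 1 0.2;0 0 0 0 0 1 0.2"

```text
clock: 9.53
eef_pos: [0.5071, 0.0792, 0.2029]
ee_rot: [3.141, 0.0, 2.405]
force: [-0.6, 0.3, -0.4]
opening: 0.0514
gripper_force: 0.0
```

Emit:
play_rows:
  rows: "0 0 0 0 0 1 0.2;0 0 0 0 0 1 0.2;0 0 0 0 0 1 0.2;0 0 0 0 0 1 0.2;0 0 0 0 0 1 0.2;0 0 0 0 0 1 0.2;0 0 0 0 0 1 0.2;0 0 0 0 0 1 0.2"

```text
clock: 10.2
eef_pos: [0.5071, 0.0793, 0.2028]
ee_rot: [3.141, -0.0, 1.847]
force: [-0.3, 0.1, 1.0]
opening: 0.0514
gripper_force: 0.0
```

Emit:
play_rows:
  rows: "0 0 0 0 0 1 0.2;0 0 0 0 0 1 0.2;0 0 0 0 0 1 0.2;0 0 0 0 0 1 0.2;0 0 0 0 0 1 0.2;0 0 0 0 0 1 0.2;0 0 0 0 0 1 0.2;0 0 0 0 0 1 0.2"

```text
clock: 10.87
eef_pos: [0.5071, 0.0794, 0.2028]
ee_rot: [3.141, -0.001, 1.289]
force: [0.4, -0.5, -0.0]
opening: 0.0512
gripper_force: 0.0
```

Emit:
play_rows:
  rows: "0 0 0 0 0 1 0.2;0 0 0 0 0 1 0.2;0 0 0 0 0 1 0.2;0 0 0 0 0 1 0.2;0 0 0 0 0 1 0.2;0 0 0 0 0 1 0.2;0 0 0 0 0 1 0.2;0 0 0 0 0 1 0.2"

```text
clock: 11.53
eef_pos: [0.5071, 0.0793, 0.2027]
ee_rot: [3.141, -0.001, 0.73]
force: [-0.1, -0.4, 0.0]
opening: 0.0513
gripper_force: 0.0
```

Emit:
play_rows:
  rows: "0 0 0 0 0 1 0.2;0 0 0 0 0 1 0.2;0 0 0 0 0 1 0.2;0 0 0 0 0 1 0.2;0 0 0 0 0 1 0.2;0 0 0 0 0 1 0.2;0 0 0 0 0 1 0.2;0 0 0 0 0 1 0.2"

```text
clock: 12.2
eef_pos: [0.5071, 0.0794, 0.2027]
ee_rot: [-3.141, -0.001, 0.172]
force: [0.2, 0.5, 0.2]
opening: 0.0511
gripper_force: 0.0
```

Emit:
play_rows:
  rows: "0 0 0 0 0 1 0.2;0 0 0 0 0 1 0.2;0 0 0 0 0 0.5 0.2;0 0 0 0 0 0 0.2;0 0 0 0 0 0 0.2;0 0 0 0 0 0 0.2;0 0 0 0 0 0 0.2;0 0 0 0 0 0 0.2"

```text
clock: 12.87
eef_pos: [0.5069, 0.079, 0.2028]
ee_rot: [-3.142, -0.0, 0.0]
force: [-0.1, -0.5, -0.3]
opening: 0.0513
gripper_force: 0.0
```

```bash
python3 - <<'E'
from h import *
im=eyes.camera("top"); cv2.imwrite("pics/t2.png",im[:,:,::-1])
s=sensors.read_state();print(s["eef_pos"],s["ee_rot"])
for nm,rg,roi in [("red",RD,(190,190,260,270)),("yel",YE,(380,225,410,290))]:
  for c in blobs(im,*rg,10,roi):
    f=cv2.fitLine(c,2,0,.01,.01).ravel(); q=ray("top",[f[2:]-f[:2]*30,f[2:]+f[:2]*30],.074); d=q[1]-q[0]
    print(nm,cv2.boundingRect(c),q.mean(0).round(4),np.degrees(np.arctan2(d[1],d[0])).round(1))
row("vent",(.4464,-.2655,.2))
E
```

```text
[0.50689581 0.07895747 0.20278396] [-3.14153666e+00 -1.27024391e-04  1.96357279e-05]
yel (387, 243, 7, 35) [ 0.4619 -0.2661  0.074 ] -0.9
vent pos [0.5069 0.079  0.2028] rot [-3.1415e+00 -1.0000e-04  0.0000e+00] units [-2.42 13.78  0.11]
```

Emit:
play_rows:
  rows: "-0.15 0.86 0 0 0 0 0.2;-0.15 0.86 0 0 0 0 0.2;-0.15 0.86 0 0 0 0 0.2;-0.15 0.86 0 0 0 0 0.2;-0.15 0.86 0 0 0 0 0.2;-0.15 0.86 0 0 0 0 0.2;-0.15 0.86 0 0 0 0 0.2;-0.15 0.86 0 0 0 0 0.2"

```text
clock: 13.58
eef_pos: [0.4765, -0.0941, 0.2029]
ee_rot: [3.141, -0.0, -0.0]
force: [0.0, 0.7, -0.2]
opening: 0.0511
gripper_force: 0.0
```

Emit:
play_rows:
  rows: "-0.15 0.86 0 0 0 0 0.2;-0.15 0.86 0 0 0 0 0.2;-0.15 0.86 0 0 0 0 0.2;-0.15 0.86 0 0 0 0 0.2;-0.15 0.86 0 0 0 0 0.2;-0.15 0.86 0 0 0 0 0.2;-0.15 0.86 0 0 0 0 0.2;-0.15 0.86 0 0 0 0 0.2"

```text
clock: 14.25
eef_pos: [0.4465, -0.2661, 0.2028]
ee_rot: [3.141, -0.0, -0.0]
force: [-0.0, 0.7, 0.3]
opening: 0.0513
gripper_force: 0.0
```

```bash
python3 - <<'E'
from h import *
s=sensors.read_state();print(s["eef_pos"],s["ee_rot"])
im=eyes.camera("top"); cv2.imwrite("pics/t3.png",im[:,:,::-1])
iw=eyes.camera("wrist"); cv2.imwrite("pics/w3.png",iw[:,:,::-1])
for n,i,nm,rg,roi in [("top",im,"red",RD,(200,190,260,270)),("wrist",iw,"yel",YE,None)]:
  for c in blobs(i,*rg,30,roi):
    f=cv2.fitLine(c,2,0,.01,.01).ravel(); q=ray(n,[f[2:]-f[:2]*10,f[2:]+f[:2]*10],.074,s if n=="wrist" else None); d=q[1]-q[0]
    print(nm,cv2.boundingRect(c),q.mean(0).round(4),np.degrees(np.arctan2(d[1],d[0])).round(1))
cv2.imwrite("pics/m3.png",np.vstack([im[150:300,150:450],iw[::2,::2][:, :][:150] if 0 else cv2.resize(iw,(300,225))])[:,:,::-1])
E
```

```text
[ 0.44648756 -0.26608286  0.20284505] [ 3.14146272e+00 -2.22106704e-04 -1.22955906e-04]
red (227, 212, 11, 32) [0.521  0.0762 0.074 ] -11.4
yel (198, 243, 90, 44) [ 0.3577 -0.2539  0.074 ] -70.6
yel (287, 118, 11, 17) [ 0.5016 -0.3017  0.074 ] -23.6
yel (239, 108, 20, 96) [ 0.4805 -0.2607  0.074 ] -0.6
yel (212, 70, 9, 9) [ 0.5469 -0.2323  0.074 ] -146.7
yel (152, 59, 9, 10) [ 0.5561 -0.1794  0.074 ] -11.4
yel (94, 50, 9, 10) [ 0.5652 -0.1279  0.074 ] -35.5
yel (37, 42, 7, 9) [ 0.5741 -0.0744  0.074 ] 176.1
```

View pics/m3.png

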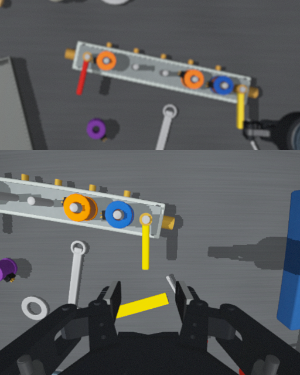

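The picture confirms that the red lever is shut, along the manifold's −x. The yellow lever lies between the open fingers. Descending to pinch it.

Emit:
play_rows:
  rows: "0 0 0.71 0 0 0 0.2;0 0 0.71 0 0 0 0.2;0 0 0.71 0 0 0 0.2;0 0 0.71 0 0 0 0.2;0 0 0.71 0 0 0 0.2;0 0 0.71 0 0 0 0.2;0 0 0.71 0 0 0 0.2;0 0 0.71 0 0 0 0.2"

```text
clock: 15.02
eef_pos: [0.4472, -0.264, 0.0601]
ee_rot: [-3.141, -0.001, 0.001]
force: [0.6, -0.5, 0.5]
opening: 0.0514
gripper_force: 0.0
```

Emit:
play_rows:
  rows: "0 0 0 0 0 0 -1;0 0 0 0 0 0 -1;0 0 0 0 0 0 -1;0 0 0 0 0 0 -1;0 0 0 0 0 0 -1;0 0 0 0 0 0 -1;0 0 0 0 0 0 -1;0 0 0 0 0 0 -1"
  squeeze: 20

```text
clock: 15.68
eef_pos: [0.4473, -0.2663, 0.0617]
ee_rot: [3.14, -0.002, -0.001]
force: [-0.5, -3.6, -0.4]
opening: 0.012
gripper_force: 19.8
```

Emit:
play_rows:
  rows: "0.003 0.119 0 0 0 -0.72 -1;0.003 0.119 0 0 0 -0.72 -1;0.003 0.119 0 0 0 -0.72 -1;0.003 0.119 0 0 0 -0.72 -1;0.003 0.119 0 0 0 -0.72 -1;0.003 0.119 0 0 0 -0.72 -1;0.003 0.119 0 0 0 -0.72 -1;0.003 0.119 0 0 0 -0.72 -1"

```text
clock: 16.35
eef_pos: [0.4509, -0.2898, 0.0617]
ee_rot: [3.14, 0.002, 0.403]
force: [-1.7, -4.0, 3.4]
opening: 0.0124
gripper_force: 20.7
```

Emit:
play_rows:
  rows: "0.003 0.119 0 0 0 -0.72 -1;0.003 0.119 0 0 0 -0.72 -1;0.003 0.119 0 0 0 -0.72 -1;0.003 0.119 0 0 0 -0.72 -1;0 0 0 0 0 0 -1;0 0 0 0 0 0 -1;0 0 0 0 0 0 -1;0 0 0 0 0 0 -1"

```text
clock: 17.02
eef_pos: [0.4567, -0.3012, 0.0617]
ee_rot: [3.139, 0.002, 0.6]
force: [-2.2, -4.6, 2.1]
opening: 0.012
gripper_force: 19.3
```

Emit:
play_rows:
  rows: "0 0 0 0 0 0 0.2;0 0 0 0 0 0 0.2;0 0 0 0 0 0 0.2;0 0 0 0 0 0 0.2;0 0 -0.5 0 0 0 0.2;0 0 -1 0 0 0 0.2;0 0 -1 0 0 0 0.2;0 0 -1 0 0 0 0.2"

```text
clock: 17.68
eef_pos: [0.4572, -0.2977, 0.1497]
ee_rot: [-3.141, -0.0, 0.604]
force: [0.2, -0.3, -0.1]
opening: 0.0516
gripper_force: 0.0
```

Emit:
play_rows:
  rows: "0 0 -1 0 0 -1 1;0 0 -1 0 0 -1 1;0 0 0 0 0 -1 1;0 0 0 0 0 -1 1;0 0 0 0 0 -1 1;0 0 0 0 0 -1 1;0 0 0 0 0 -1 1;0 0 0 0 0 -1 1"

```text
clock: 18.35
eef_pos: [0.4574, -0.298, 0.1992]
ee_rot: [3.141, -0.0, 1.166]
force: [0.2, 0.7, 0.8]
opening: 0.085
gripper_force: 0.0
```

```bash
cat > lev.py <<'E'
from h import *
s=sensors.read_state();print(s["clock"],s["eef_pos"],s["ee_rot"])
HUB=np.array([.5064,-.2667])
iw=eyes.camera("wrist"); it=eyes.camera("top")
cv2.imwrite("pics/w4.png",iw[:,:,::-1]);cv2.imwrite("pics/t4.png",it[:,:,::-1])
for n,i in (("wrist",iw),("top",it)):
  ss=s if n=="wrist" else None
  m=cv2.inRange(hsv(i),*YE); P=cv2.findNonZero(m).reshape(-1,2).astype(float)
  q=ray(n,P,.074,ss)[:,:2]-HUB; r=np.hypot(*q.T); k=(r>.02)&(r<.09)&(q[:,0]<.01); q=q[k]
  a=np.degrees(np.arctan2(q[:,1],q[:,0]))%360; print(n,len(q),"median angle",np.median(a).round(1),"open deg",(np.median(a)-169.6).round(1), "rmax",r[k].max().round(3))
E
python3 lev.py
```

```text
18.35 [ 0.45737295 -0.29804186  0.1991945 ] [ 3.14108583e+00 -2.58300143e-05  1.16565962e+00]
wrist 916 median angle 213.4 open deg 43.8 rmax 0.083
top 194 median angle 212.8 open deg 43.2 rmax 0.083
```

Emit:
play_rows:
  rows: "0 0 0 0 0 -1 1;0 0 0 0 0 -1 1;0 0 0 0 0 -1 1;0 0 0 0 0 -0.2 1;0 0 0 0 0 0 1;0 0 0 0 0 0 1;0 0 0 0 0 0 1;0 0 0 0 0 0 1"

```text
clock: 19.12
eef_pos: [0.4572, -0.2986, 0.1984]
ee_rot: [3.142, 0.0, 1.384]
force: [0.4, 1.1, -0.1]
opening: 0.0857
gripper_force: 0.0
```

Emit:
play_rows:
  rows: "0.73 0.21 0 0 0 0 1;0.73 0.21 0 0 0 0 1;0.73 0.21 0 0 0 0 1;0.73 0.21 0 0 0 0 1;0.73 0.21 0 0 0 0 1;0.73 0.21 0 0 0 0 1;0.73 0.21 0 0 0 0 1;0.73 0.21 0 0 0 0 1"

```text
clock: 19.78
eef_pos: [0.5258, -0.1621, 0.1983]
ee_rot: [3.142, 0.0, 1.384]
force: [0.1, 0.2, 0.0]
opening: 0.0852
gripper_force: 0.0
```

Emit:
play_rows:
  rows: "0 0 0 0 0 0 1;0 0 0 0 0 0 1;0 0 0 0 0 0 1;0 0 0 0 0 0 1;0 0 0 0 0 0 1;0 0 0 0 0 0 1;0 0 0 0 0 0 1;0 0 0 0 0 0 1"

```text
clock: 20.45
eef_pos: [0.5253, -0.1635, 0.1983]
ee_rot: [-3.142, 0.0, 1.384]
force: [-0.8, 1.7, -0.4]
opening: 0.0852
gripper_force: 0.0
```

```bash
python3 - <<'E'
from h import *
s=sensors.read_state();im=eyes.camera("wrist"); cv2.imwrite("pics/w5.png",im[:,:,::-1])
for c in blobs(im,*OR,100):
    p=cv2.minEnclosingCircle(c); print("or",p,ray("wrist",[p[0]],.082,s).round(4))
row("coil",(.5255,-.1622,.06))
E
```

```text
coil pos [ 0.5253 -0.1633  0.1983] rot [-3.1416e+00  1.0000e-04  1.3841e+00] units [ 0.04 -0.    5.53]
```

View pics/w5.png

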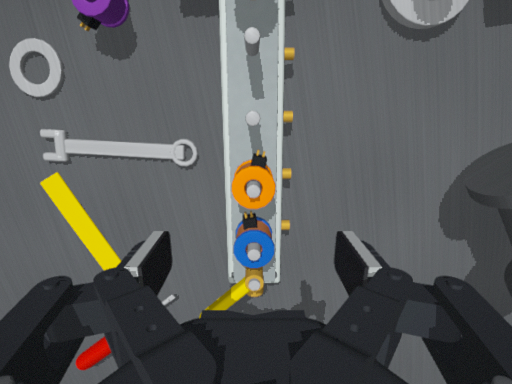

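Wrist view: the orange coil is at (253,185) and the blue one at (254,248), both centred laterally. I'll check the orange coil's position by casting a ray.

```bash
python3 - <<'E'
from h import *
im=cv2.imread("pics/w5.png")[:,:,::-1].copy(); print(hsv(im)[200,245])
print(ray("wrist",[(253,185),(254,248),(252,118)],.082).round(4))
E
```

```text
[ 18 255 235]
[[ 0.5265 -0.1602  0.082 ]
 [ 0.5156 -0.2238  0.082 ]
 [ 0.5368 -0.1008  0.082 ]]
```

Emit:
play_rows:
  rows: "0.08 0 0.69 0 0 0 1;0 0.02 0.69 0 0 0 1;0 0 0.69 0 0 0 1;0 0 0.69 0 0 0 1;0 0 0.69 0 0 0 1;0 0 0.69 0 0 0 1;0 0 0.69 0 0 0 1;0 0 0.69 0 0 0 1"

```text
clock: 21.17
eef_pos: [0.5264, -0.1612, 0.0595]
ee_rot: [3.141, -0.0, 1.385]
force: [0.1, -0.0, 0.2]
opening: 0.0856
gripper_force: 0.0
```

Emit:
play_rows:
  rows: "0 0 0 0 0 0 -1;0 0 0 0 0 0 -1;0 0 0 0 0 0 -1;0 0 0 0 0 0 -1;0 0 0 0 0 0 -1;0 0 0 0 0 0 -1;0 0 0 0 0 0 -1;0 0 0 0 0 0 -1"
  squeeze: 35

```text
clock: 21.83
eef_pos: [0.5275, -0.1612, 0.0618]
ee_rot: [3.139, 0.001, 1.385]
force: [-1.6, 0.1, 5.5]
opening: 0.0412
gripper_force: 27.4
```

Emit:
play_rows:
  rows: "0 0 0 0 0 0 -1;0 0 -0.2 0 0 0 -1;0 0 -0.4 0 0 0 -1;0 0 -0.5 0 0 0 -1;0 0 -0.5 0 0 0 -1;0 0 -0.5 0 0 0 -1;0 0 -0.5 0 0 0 -1;0 0 -0.5 0 0 0 -1"
  squeeze: 60

```text
clock: 22.5
eef_pos: [0.5265, -0.1611, 0.1395]
ee_rot: [3.141, 0.0, 1.385]
force: [0.5, 0.2, -1.1]
opening: 0.0392
gripper_force: 60.4
```

Emit:
play_rows:
  rows: "0 0 -0.6 0 0 0 -1;0 0 -0.6 0 0 0 -1;0 0 -0.6 0 0 0 -1;0 0 -0.6 0 0 0 -1;0 0 0 0 0 0 -1;0 0 0 0 0 0 -1;0 0 0 0 0 0 -1;0 0 0 0 0 0 -1"

```text
clock: 23.17
eef_pos: [0.5253, -0.1609, 0.1967]
ee_rot: [-3.139, -0.0, 1.385]
force: [0.3, -0.3, -2.1]
opening: 0.0391
gripper_force: 60.4
```

```bash
cat > tray.py <<'E'
from h import *
im=eyes.camera("top"); cv2.imwrite("pics/t5.png",im[:,:,::-1])
m=cv2.inRange(hsv(im),(0,0,70),(180,60,150)); k=np.zeros_like(m);k[160:345,66:213]=255
cs,_=cv2.findContours(cv2.morphologyEx(m&k,cv2.MORPH_OPEN,np.ones((7,7))),0,2);c=max(cs,key=cv2.contourArea)
b=cv2.boxPoints(cv2.minAreaRect(c)); q=ray("top",b,.02);print("tray",b.round().tolist(),"centre",q.mean(0).round(4),"sides",np.linalg.norm(np.diff(q,axis=0),axis=1).round(3), "dir", np.degrees(np.arctan2(*(q[1]-q[0])[1::-1])).round(1))
E
python3 tray.py; python3 lev.py
python3 - <<'E'
from h import *
im=np.hstack([cv2.imread("pics/w4.png"),cv2.imread("pics/t5.png")]); cv2.imwrite("pics/v6.png",cv2.resize(im,(800,300)))
E
```

```text
tray [[66.0, 160.0], [212.0, 160.0], [212.0, 344.0], [66.0, 344.0]] centre [0.4631 0.2865 0.02  ] sides [0.336 0.415 0.322] dir -88.1
23.2167 [ 0.52529342 -0.16085339  0.1965376 ] [-3.13914140e+00 -4.47926993e-04  1.38477655e+00]
wrist 175 median angle 206.8 open deg 37.2 rmax 0.058
  return _methods._mean(a, axis=axis, dtype=dtype,
  ret = ret.dtype.type(ret / rcount)
Traceback (most recent call last):
  File "lev.py", line 10, in <module>
    a=np.degrees(np.arctan2(q[:,1],q[:,0]))%360; print(n,len(q),"median angle",np.median(a).round(1),"open deg",(np.median(a)-169.6).round(1), "rmax",r[k].max().round(3))
                                                                                                                                                      ~~~~~~~~^^
ValueError: zero-size array to reduction operation maximum which has no identity
```

View pics/v6.png

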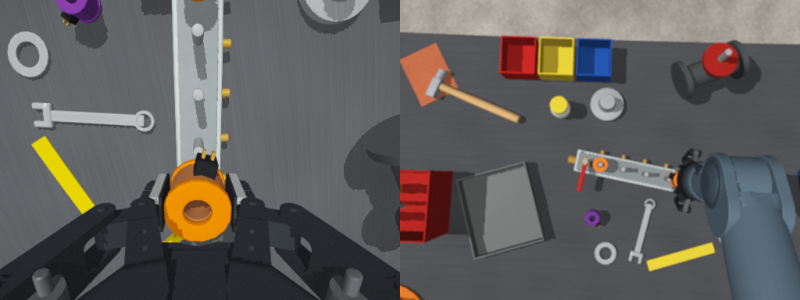

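The coil is held in the jaws and off its tube. The tray looks slightly shifted in the top view, so I'll re-measure it.

```bash
sed -i 's/(0,0,70),(180,60,150)/(0,0,75),(180,60,130)/; s/k\[160:345,66:213\]/k[180:345,68:210]/' tray.py; sed -i 's/^im=eyes.camera("top").*/import sys\nim=eyes.camera("top") if len(sys.argv)<2 else cv2.imread(sys.argv[1])[:,:,::-1].copy()/' tray.py
python3 tray.py pics/t5.png; python3 tray.py pics/top0.png; python3 - <<'E'
import cv2;cv2.imwrite("pics/c7.png",cv2.resize(cv2.imread("pics/t5.png")[180:350,60:260],None,fx=3,fy=3))
E
```

```text
tray [[68.0, 180.0], [209.0, 180.0], [209.0, 344.0], [68.0, 344.0]] centre [0.4398 0.2865 0.02  ] sides [0.323 0.368 0.311] dir -88.2
tray [[83.0, 219.0], [164.0, 199.0], [189.0, 297.0], [107.0, 318.0]] centre [0.4454 0.294  0.02  ] sides [0.19  0.23  0.186] dir -74.1
```

View pics/c7.png

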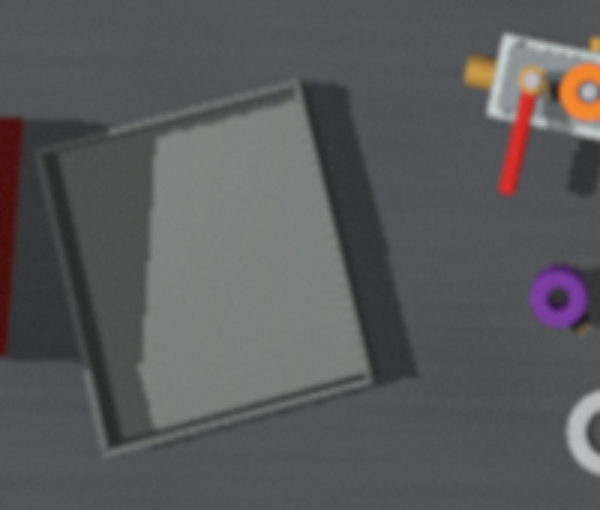

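Rim corners in the crop: (38,152), (300,80), (372,383), (105,455). The tray was indeed knocked a couple of centimetres.

```bash
python3 - <<'E'
from h import *
b=np.array([(38,152),(300,80),(372,383),(105,455)])/3+[60,180]
q=ray("top",b,.036)[:,:2];c=q.mean(0);ux=(q[0]-q[3]+q[1]-q[2]);ux/=np.linalg.norm(ux);uy=np.array([-ux[1],ux[0]])
print(q.round(3),c,np.linalg.norm(np.diff(q,axis=0),axis=1),np.degrees(np.arctan2(ux[1],ux[0])))
for t in(.045,-.045):
    p=c+t*uy; print(p); row("t",(*p,.1967))
E
```

```text
[[0.503 0.433]
 [0.562 0.242]
 [0.341 0.178]
 [0.285 0.369]] [0.42287474 0.30532814] [0.20012699 0.23039569 0.19930677] 16.29358371536951
[0.41024957 0.34852079]
t pos [ 0.5256 -0.1608  0.1967] rot [-3.1396e+00 -5.0000e-04  1.3849e+00] units [19.17 -8.3   0.03]
[0.4354999  0.26213548]
t pos [ 0.5256 -0.1608  0.1967] rot [-3.1396e+00 -5.0000e-04  1.3849e+00] units [15.96 -6.67  0.02]
```

Emit:
play_rows:
  rows: "0.8 -0.346 0 0 0 0 -1;0.8 -0.346 0 0 0 0 -1;0.8 -0.346 0 0 0 0 -1;0.8 -0.346 0 0 0 0 -1;0.8 -0.346 0 0 0 0 -1;0.8 -0.346 0 0 0 0 -1;0.8 -0.346 0 0 0 0 -1;0.8 -0.346 0 0 0 0 -1"

```text
clock: 23.98
eef_pos: [0.4872, 0.01, 0.1974]
ee_rot: [-3.141, -0.0, 1.385]
force: [0.6, 0.7, -2.5]
opening: 0.0394
gripper_force: 60.5
```

Emit:
play_rows:
  rows: "0.8 -0.346 0 0 0 0 -1;0.8 -0.346 0 0 0 0 -1;0.8 -0.346 0 0 0 0 -1;0.8 -0.346 0 0 0 0 -1;0.8 -0.346 0 0 0 0 -1;0.8 -0.346 0 0 0 0 -1;0.8 -0.346 0 0 0 0 -1;0.8 -0.346 0 0 0 0 -1"

```text
clock: 24.65
eef_pos: [0.4489, 0.18, 0.1975]
ee_rot: [-3.141, 0.0, 1.385]
force: [-0.5, 0.1, -1.3]
opening: 0.0395
gripper_force: 60.5
```

Emit:
play_rows:
  rows: "0.8 -0.346 0 0 0 0 -1;0.8 -0.346 0 0 0 0 -1;0.8 -0.346 0 0 0 0 -1;0.8 -0.346 0 0 0 0 -1;0.8 -0.346 0 0 0 0 -1;0.8 -0.346 0 0 0 0 -1;0.8 -0.346 0 0 0 0 -1;0.8 -0.346 0 0 0 0 -1"

```text
clock: 25.32
eef_pos: [0.4106, 0.3498, 0.1972]
ee_rot: [-3.141, 0.001, 1.385]
force: [0.1, 0.1, -1.5]
opening: 0.0392
gripper_force: 60.5
```

```bash
python3 - <<'E'
from h import *
s=sensors.read_state(); print(s["eef_pos"],s["ee_rot"],s["opening"],s["gripper_force"])
im=np.hstack([eyes.camera("wrist"),eyes.camera("scene")])[:,:,::-1]; cv2.imwrite("pics/v8.png",cv2.resize(im,(800,300)))
E
```

```text
[0.41061667 0.34979439 0.19722995] [-3.14088098e+00  6.30087324e-04  1.38454609e+00] 0.03924861826041365 60.46222016804677
```

View pics/v8.png

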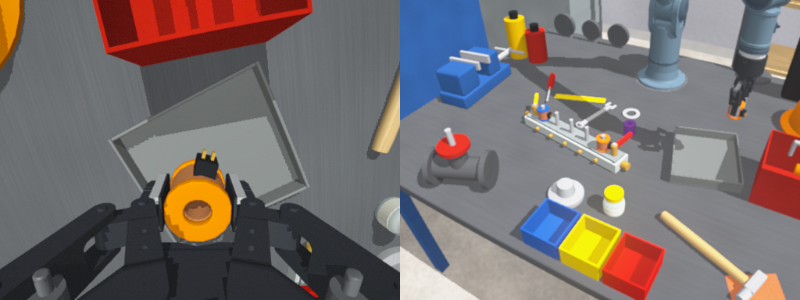

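The coil hangs over the tray's far half. Lowering it and releasing.

Emit:
play_rows:
  rows: "0 0 0.9 0 0 0 -1;0 0 0.9 0 0 0 -1;0 0 0.9 0 0 0 -1;0 0 0.9 0 0 0 -1;0 0 0.9 0 0 0 -1;0 0 0.9 0 0 0 -1;0 0 0.7 0 0 0 -1;0 0 0.5 0 0 0 -1"

```text
clock: 26.08
eef_pos: [0.4105, 0.3471, 0.0303]
ee_rot: [-3.14, 0.003, 1.384]
force: [-0.8, -0.2, -1.4]
opening: 0.0393
gripper_force: 60.5
```

Emit:
play_rows:
  rows: "0 0 0 0 0 0 -1;0 0 0 0 0 0 -1;0 0 0 0 0 0 -1;0 0 0 0 0 0 0.4;0 0 0 0 0 0 0.4;0 0 0 0 0 0 0.4;0 0 0 0 0 0 0.4;0 0 0 0 0 0 0.4"

```text
clock: 26.75
eef_pos: [0.4115, 0.3494, 0.0334]
ee_rot: [3.141, -0.001, 1.385]
force: [-0.0, 0.4, 0.2]
opening: 0.0597
gripper_force: 0.0
```

Emit:
play_rows:
  rows: "0 0 -0.3 0 0 0 0.4;0 0 -0.5 0 0 0 0.4;0 0 -1 0 0 0 0.4;0 0 -1 0 0 0 0.4;0 0 -1 0 0 0 0.4;0 0 -1 0 0 0 0.4;0 0 -1 0 0 0 0.4;0 0 -1 0 0 0 1"

```text
clock: 27.42
eef_pos: [0.4107, 0.3494, 0.2052]
ee_rot: [3.141, -0.001, 1.386]
force: [0.7, 0.0, -0.3]
opening: 0.0702
gripper_force: 0.0
```

```bash
python3 - <<'E'
from h import *
row("coil2",(.5598,.0265,.1967))
E
```

```text
coil2 pos [0.4107 0.3494 0.2052] rot [ 3.1407e+00 -6.0000e-04  1.3857e+00] units [-11.6    8.24   0.34]
```

Emit:
play_rows:
  rows: "-0.725 0.515 0.02 0 0 0 1;-0.725 0.515 0.02 0 0 0 1;-0.725 0.515 0.02 0 0 0 1;-0.725 0.515 0.02 0 0 0 1;-0.725 0.515 0.02 0 0 0 1;-0.725 0.515 0.02 0 0 0 1;-0.725 0.515 0.02 0 0 0 1;-0.725 0.515 0.02 0 0 0 1"

```text
clock: 28.08
eef_pos: [0.4857, 0.1869, 0.2]
ee_rot: [3.14, -0.0, 1.386]
force: [0.6, -0.1, 0.0]
opening: 0.0851
gripper_force: 0.0
```

Emit:
play_rows:
  rows: "-0.725 0.515 0.02 0 0 0 1;-0.725 0.515 0.02 0 0 0 1;-0.725 0.515 0.02 0 0 0 1;-0.725 0.515 0.02 0 0 0 1;-0.725 0.515 0.02 0 0 0 1;-0.725 0.515 0.02 0 0 0 1;-0.725 0.515 0.02 0 0 0 1;-0.725 0.515 0.02 0 0 0 1"

```text
clock: 28.75
eef_pos: [0.5603, 0.0254, 0.1961]
ee_rot: [3.14, -0.0, 1.385]
force: [0.3, 0.4, -0.1]
opening: 0.0849
gripper_force: 0.0
```

Emit:
play_rows:
  rows: "0 0 0 0 0 0 1;0 0 0 0 0 0 1;0 0 0 0 0 0 1;0 0 0 0 0 0 1;0 0 0 0 0 0 1;0 0 0 0 0 0 1;0 0 0 0 0 0 1;0 0 0 0 0 0 1"

```text
clock: 29.42
eef_pos: [0.5597, 0.0265, 0.1948]
ee_rot: [-3.142, 0.0, 1.386]
force: [0.1, -0.1, 1.1]
opening: 0.0849
gripper_force: 0.0
```

```bash
sed -i 's/^OR=((5,150,120),(16,255,255))/OR=((5,150,120),(20,255,255))/' h.py; python3 - <<'E'
from h import *
s=sensors.read_state();im=eyes.camera("wrist")
for c in blobs(im,*OR,300):
    p=cv2.minEnclosingCircle(c); print("or",np.round(p[0]),p[1],ray("wrist",[p[0]],.082,s).round(4))
row("coil",(.5598,.0265,.06))
it=eyes.camera("top"); cv2.imwrite("pics/v9.png",cv2.resize(np.hstack([im,it])[:,:,::-1],(800,300)))
E
```

```text
or [253. 186.] 24.567607879638672 [[0.5607 0.0296 0.082 ]]
coil pos [0.5597 0.0263 0.1948] rot [-3.1415  0.      1.3854] units [0.01 0.   5.39]
```

View pics/v9.png

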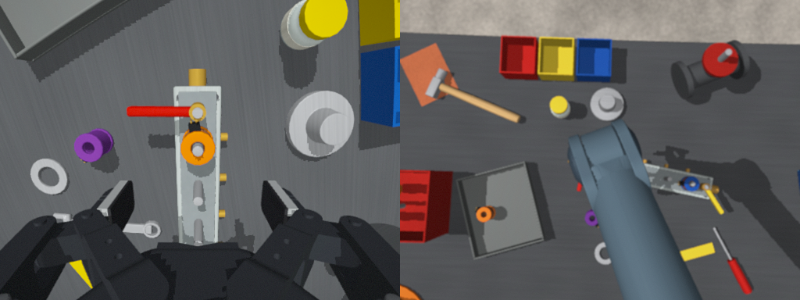

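The first coil stands upright in the tray. The second is at wrist pixel (253,186), under the TCP to within 2–3 mm.

Emit:
play_rows:
  rows: "0.05 0 0.67 0 0 0 1;0 0.02 0.67 0 0 0 1;0 0 0.67 0 0 0 1;0 0 0.67 0 0 0 1;0 0 0.67 0 0 0 1;0 0 0.67 0 0 0 1;0 0 0.67 0 0 0 1;0 0 0.67 0 0 0 1"

```text
clock: 30.18
eef_pos: [0.5607, 0.027, 0.06]
ee_rot: [3.142, -0.0, 1.384]
force: [-0.6, -0.4, 0.4]
opening: 0.0853
gripper_force: 0.0
```

Emit:
play_rows:
  rows: "0 0 0 0 0 0 -1;0 0 0 0 0 0 -1;0 0 0 0 0 0 -1;0 0 0 0 0 0 -1;0 0 0 0 0 0 -1;0 0 0 0 0 0 -1;0 0 0 0 0 0 -1;0 0 0 0 0 0 -1"
  squeeze: 35

```text
clock: 30.85
eef_pos: [0.5617, 0.0274, 0.0623]
ee_rot: [3.139, -0.0, 1.385]
force: [-1.0, -0.5, 6.0]
opening: 0.0402
gripper_force: 35.0
```

Emit:
play_rows:
  rows: "0 0 0 0 0 0 -1;0 0 -0.2 0 0 0 -1;0 0 -0.4 0 0 0 -1;0 0 -0.5 0 0 0 -1;0 0 -0.5 0 0 0 -1;0 0 -0.5 0 0 0 -1;0 0 -0.5 0 0 0 -1;0 0 -0.5 0 0 0 -1"
  squeeze: 60

```text
clock: 31.52
eef_pos: [0.5608, 0.0272, 0.14]
ee_rot: [3.141, -0.0, 1.385]
force: [-0.0, 0.6, -1.4]
opening: 0.0393
gripper_force: 60.4
```

Emit:
play_rows:
  rows: "0 0 -0.6 0 0 0 -1;0 0 -0.6 0 0 0 -1;0 0 -0.6 0 0 0 -1;0 0 -0.6 0 0 0 -1;0 0 0 0 0 0 -1;0 0 0 0 0 0 -1;0 0 0 0 0 0 -1;0 0 0 0 0 0 -1"

```text
clock: 32.18
eef_pos: [0.5596, 0.0268, 0.1972]
ee_rot: [-3.139, 0.001, 1.385]
force: [-0.3, -0.3, -1.9]
opening: 0.0396
gripper_force: 60.4
```

```bash
python3 - <<'E'
from h import *
row("t",(.4355,.262,.1967))
im=np.hstack([eyes.camera("wrist"),eyes.camera("top")])[:,:,::-1]; cv2.imwrite("pics/v10.png",cv2.resize(im,(800,300)))
E
```

```text
t pos [0.5596 0.0268 0.1972] rot [-3.1395e+00  6.0000e-04  1.3847e+00] units [ 8.32 -6.62  0.03]
```

View pics/v10.png

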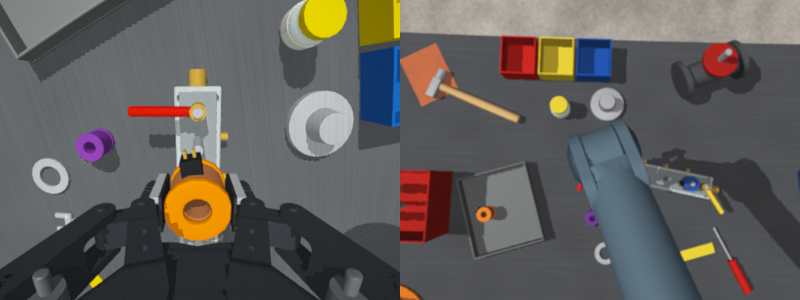

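The second coil is held, and the tray and first coil haven't moved.

Emit:
play_rows:
  rows: "0.52 -0.414 0 0 0 0 -1;0.52 -0.414 0 0 0 0 -1;0.52 -0.414 0 0 0 0 -1;0.52 -0.414 0 0 0 0 -1;0.52 -0.414 0 0 0 0 -1;0.52 -0.414 0 0 0 0 -1;0.52 -0.414 0 0 0 0 -1;0.52 -0.414 0 0 0 0 -1"

```text
clock: 32.95
eef_pos: [0.4969, 0.1463, 0.1978]
ee_rot: [-3.14, 0.0, 1.386]
force: [-1.2, 0.0, -1.6]
opening: 0.0392
gripper_force: 60.5
```

Emit:
play_rows:
  rows: "0.52 -0.414 0 0 0 0 -1;0.52 -0.414 0 0 0 0 -1;0.52 -0.414 0 0 0 0 -1;0.52 -0.414 0 0 0 0 -1;0.52 -0.414 0 0 0 0 -1;0.52 -0.414 0 0 0 0 -1;0.52 -0.414 0 0 0 0 -1;0.52 -0.414 0 0 0 0 -1"

```text
clock: 33.62
eef_pos: [0.4346, 0.2635, 0.1979]
ee_rot: [-3.141, 0.0, 1.386]
force: [-0.0, 0.6, -1.9]
opening: 0.0396
gripper_force: 60.5
```

Emit:
play_rows:
  rows: "0 0 0 0 0 0 -1;0 0 0 0 0 0 -1;0 0 0 0 0 0 -1;0 0 0 0 0 0 -1;0 0 0 0 0 0 -1;0 0 0 0 0 0 -1;0 0 0 0 0 0 -1;0 0 0 0 0 0 -1"

```text
clock: 34.28
eef_pos: [0.4366, 0.2618, 0.1983]
ee_rot: [3.142, -0.0, 1.384]
force: [-1.1, -0.3, -2.3]
opening: 0.0395
gripper_force: 60.5
```

Emit:
play_rows:
  rows: "0 0 0.9 0 0 0 -1;0 0 0.9 0 0 0 -1;0 0 0.9 0 0 0 -1;0 0 0.9 0 0 0 -1;0 0 0.9 0 0 0 -1;0 0 0.9 0 0 0 -1;0 0 0.7 0 0 0 -1;0 0 0.5 0 0 0 -1"

```text
clock: 34.95
eef_pos: [0.4357, 0.2614, 0.0314]
ee_rot: [-3.14, 0.001, 1.384]
force: [-0.6, -1.3, -1.9]
opening: 0.0394
gripper_force: 60.5
```

Emit:
play_rows:
  rows: "0 0 0 0 0 0 -1;0 0 0 0 0 0 -1;0 0 0 0 0 0 -1;0 0 0 0 0 0 0.4;0 0 0 0 0 0 0.4;0 0 0 0 0 0 0.4;0 0 0 0 0 0 0.4;0 0 0 0 0 0 0.4"

```text
clock: 35.62
eef_pos: [0.4368, 0.2623, 0.0338]
ee_rot: [3.141, -0.001, 1.385]
force: [-0.6, -0.3, -1.1]
opening: 0.0595
gripper_force: 0.0
```

Emit:
play_rows:
  rows: "0 0 -0.3 0 0 0 0.4;0 0 -0.5 0 0 0 0.4;0 0 -1 0 0 0 0.4;0 0 -1 0 0 0 0.4;0 0 -1 0 0 0 0.4;0 0 -1 0 0 0 0.4;0 0 -1 0 0 0 0.4;0 0 -1 0 0 0 0.4"

```text
clock: 36.28
eef_pos: [0.436, 0.2625, 0.2056]
ee_rot: [3.141, -0.0, 1.386]
force: [0.0, -0.2, 0.1]
opening: 0.0603
gripper_force: 0.0
```

Emit:
play_rows:
  rows: "0 0 0 0 0 1 0.2;0 0 0 0 0 1 0.2;0 0 0 0 0 1 0.2;0 0 0 0 0 1 0.2;0 0 0 0 0 1 0.2;0 0 0 0 0 1 0.2;0 0 0 0 0 1 0.2;0 0 0 0 0 1 0.2"

```text
clock: 36.95
eef_pos: [0.4361, 0.2626, 0.2044]
ee_rot: [3.141, -0.001, 0.824]
force: [0.1, 0.7, 0.2]
opening: 0.051
gripper_force: 0.0
```

Emit:
play_rows:
  rows: "0 0 0 0 0 1 0.2;0 0 0 0 0 1 0.2;0 0 0 0 0 1 0.2;0 0 0 0 0 0.3 0.2;0 0 0 0 0 0 0.2;0 0 0 0 0 0 0.2;0 0 0 0 0 0 0.2;0 0 0 0 0 0 0.2"

```text
clock: 37.62
eef_pos: [0.4363, 0.2622, 0.2034]
ee_rot: [-3.142, -0.0, 0.597]
force: [0.2, -1.2, 0.6]
opening: 0.051
gripper_force: 0.0
```

```bash
sed -i 's/, "rmax".*$/)/' lev.py; python3 lev.py; python3 -c "
from h import *
row('v',(.4572,-.299,.2))
cv2.imwrite('pics/v11.png',cv2.resize(np.hstack([eyes.camera('scene'),eyes.camera('top')])[:,:,::-1],(800,300)))"
```

```text
37.6167 [0.43627788 0.26217849 0.20342411] [-3.14159114e+00 -9.43678409e-05  5.96582787e-01]
wrist 0 median angle nan open deg nan
top 193 median angle 212.7 open deg 43.1
v pos [0.4363 0.2621 0.2033] rot [-3.1415e+00  1.0000e-04  5.9630e-01] units [-11.91  19.04   0.13]
  return _methods._mean(a, axis=axis, dtype=dtype,
  ret = ret.dtype.type(ret / rcount)
```

View pics/v11.png

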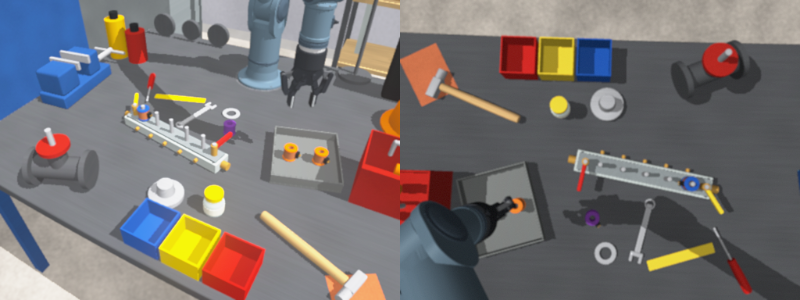

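Both coils stand upright and apart in the tray, the blue coil is on its tube, and the vent is still near 43–45°. Back to the vent lever.

Emit:
play_rows:
  rows: "-0.496 0.793 0 0 0 0 0.2;-0.496 0.793 0 0 0 0 0.2;-0.496 0.793 0 0 0 0 0.2;-0.496 0.793 0 0 0 0 0.2;-0.496 0.793 0 0 0 0 0.2;-0.496 0.793 0 0 0 0 0.2;-0.496 0.793 0 0 0 0 0.2;-0.496 0.793 0 0 0 0 0.2"

```text
clock: 38.48
eef_pos: [0.4432, 0.0742, 0.2034]
ee_rot: [3.141, -0.0, 0.596]
force: [0.2, 0.3, 0.1]
opening: 0.0511
gripper_force: 0.0
```

Emit:
play_rows:
  rows: "-0.496 0.793 0 0 0 0 0.2;-0.496 0.793 0 0 0 0 0.2;-0.496 0.793 0 0 0 0 0.2;-0.496 0.793 0 0 0 0 0.2;-0.496 0.793 0 0 0 0 0.2;-0.496 0.793 0 0 0 0 0.2;-0.496 0.793 0 0 0 0 0.2;-0.496 0.793 0 0 0 0 0.2"

```text
clock: 39.15
eef_pos: [0.4501, -0.1128, 0.2033]
ee_rot: [3.141, -0.0, 0.596]
force: [0.3, 0.2, 1.0]
opening: 0.0513
gripper_force: 0.0
```

Emit:
play_rows:
  rows: "-0.496 0.793 0 0 0 0 0.2;-0.496 0.793 0 0 0 0 0.2;-0.496 0.793 0 0 0 0 0.2;-0.496 0.793 0 0 0 0 0.2;-0.496 0.793 0 0 0 0 0.2;-0.496 0.793 0 0 0 0 0.2;-0.496 0.793 0 0 0 0 0.2;-0.496 0.793 0 0 0 0 0.2"

```text
clock: 39.82
eef_pos: [0.457, -0.2997, 0.2031]
ee_rot: [-3.141, 0.0, 0.596]
force: [0.1, -0.1, 0.1]
opening: 0.0512
gripper_force: 0.0
```

Emit:
play_rows:
  rows: "0 0 0 0 0 0 0.2;0 0 0 0 0 0 0.2;0 0 0 0 0 0 0.2;0 0 0 0 0 0 0.2;0 0 0 0 0 0 0.2;0 0 0 0 0 0 0.2;0 0 0 0 0 0 0.2;0 0 0 0 0 0 0.2"

```text
clock: 40.48
eef_pos: [0.4571, -0.2982, 0.2034]
ee_rot: [3.142, 0.0, 0.597]
force: [0.8, -0.0, 0.7]
opening: 0.0509
gripper_force: 0.0
```

```bash
python3 lev.py 2>/dev/null; python3 -c "
from h import *
row('v',(.4572,-.299,.06))"
```

```text
40.4833 [ 0.45713323 -0.29818566  0.20336103] [3.14153529e+00 1.27188588e-05 5.96672745e-01]
wrist 833 median angle 214.9 open deg 45.3
top 192 median angle 212.7 open deg 43.1
v pos [ 0.4571 -0.2985  0.2034] rot [ 3.1415 -0.      0.5962] units [-0.01  0.02  5.73]
```

Emit:
play_rows:
  rows: "0 0 0.715 0 0 0 0.2;0 0 0.715 0 0 0 0.2;0 0 0.715 0 0 0 0.2;0 0 0.715 0 0 0 0.2;0 0 0.715 0 0 0 0.2;0 0 0.715 0 0 0 0.2;0 0 0.715 0 0 0 0.2;0 0 0.715 0 0 0 0.2"

```text
clock: 41.25
eef_pos: [0.4572, -0.2988, 0.0595]
ee_rot: [3.141, -0.0, 0.596]
force: [-0.2, 0.3, 0.7]
opening: 0.0512
gripper_force: 0.0
```

Emit:
play_rows:
  rows: "0 0 0 0 0 0 -1;0 0 0 0 0 0 -1;0 0 0 0 0 0 -1;0 0 0 0 0 0 -1;0 0 0 0 0 0 -1;0 0 0 0 0 0 -1;0 0 0 0 0 0 -1;0 0 0 0 0 0 -1"
  squeeze: 20

```text
clock: 41.92
eef_pos: [0.4583, -0.2998, 0.0613]
ee_rot: [3.138, -0.001, 0.595]
force: [2.9, -3.7, -1.4]
opening: 0.0117
gripper_force: 19.9
```

Emit:
play_rows:
  rows: "0.003 -0.116 0 0 0 0.7 -1;0.003 -0.116 0 0 0 0.7 -1;0.003 -0.116 0 0 0 0.7 -1;0.003 -0.116 0 0 0 0.7 -1;0.003 -0.116 0 0 0 0.7 -1;0.003 -0.116 0 0 0 0.7 -1;0.003 -0.116 0 0 0 0.7 -1;0.003 -0.116 0 0 0 0.7 -1"

```text
clock: 42.58
eef_pos: [0.4504, -0.2795, 0.0614]
ee_rot: [3.137, -0.005, 0.202]
force: [4.2, -5.4, -4.7]
opening: 0.0115
gripper_force: 20.5
```

Emit:
play_rows:
  rows: "0.003 -0.116 0 0 0 0.7 -1;0.003 -0.116 0 0 0 0.7 -1;0.003 -0.116 0 0 0 0.7 -1;0.003 -0.116 0 0 0 0.7 -1;0.003 -0.116 0 0 0 0.7 -1;0.003 -0.116 0 0 0 0.7 -1;0.003 -0.116 0 0 0 0.7 -1;0.003 -0.116 0 0 0 0.7 -1"

```text
clock: 43.25
eef_pos: [0.4505, -0.2588, 0.0614]
ee_rot: [3.136, -0.008, -0.188]
force: [5.6, -12.8, -8.2]
opening: 0.0116
gripper_force: 20.5
```

Emit:
play_rows:
  rows: "0 0 0 0 0 0 -1;0 0 0 0 0 0 -1;0 0 0 0 0 0 -1;0 0 0 0 0 0 -1;0 0 0 0 0 0 -1;0 0 0 0 0 0 -1;0 0 0 0 0 0 -1;0 0 0 0 0 0 -1"

```text
clock: 43.92
eef_pos: [0.4505, -0.259, 0.0614]
ee_rot: [3.136, -0.008, -0.185]
force: [5.9, -9.3, -7.2]
opening: 0.0116
gripper_force: 20.1
```

Emit:
play_rows:
  rows: "0 0 0 0 0 0 0.2;0 0 0 0 0 0 0.2;0 0 0 0 0 0 0.2;0 0 0 0 0 0 0.2;0 0 -0.5 0 0 0 0.2;0 0 -1 0 0 0 0.2;0 0 -1 0 0 0 0.2;0 0 -1 0 0 0 0.2"

```text
clock: 44.58
eef_pos: [0.4471, -0.2532, 0.1482]
ee_rot: [-3.14, 0.002, -0.185]
force: [-0.3, -0.8, -0.3]
opening: 0.0511
gripper_force: 0.0
```

Emit:
play_rows:
  rows: "-0.5 1 -1 0 0 0 0.2;-0.5 1 -1 0 0 0 0.2;-0.5 1 0 0 0 0 0.2;-0.5 1 0 0 0 0 0.2;0 1 0 0 0 0 0.2;0 1 0 0 0 0 0.2;0 1 0 0 0 0 0.2;0 0 0 0 0 0 0.2"

```text
clock: 45.25
eef_pos: [0.3633, -0.4223, 0.1979]
ee_rot: [3.138, 0.001, -0.193]
force: [0.2, -0.6, 1.6]
opening: 0.0511
gripper_force: 0.0
```

```bash
python3 lev.py 2>/dev/null; python3 - <<'E'
from h import *
im=eyes.camera("top")
for c in blobs(im,*RD,30,(200,190,260,270)):
    f=cv2.fitLine(c,2,0,.01,.01).ravel(); q=ray("top",[f[2:]-f[:2]*10,f[2:]+f[:2]*10],.074);d=q[1]-q[0];print("red",np.degrees(np.arctan2(d[1],d[0])).round(1))
cv2.imwrite("pics/v12.png",cv2.resize(im[140:360,60:440][:,:,::-1],None,fx=2,fy=2))
E
```

```text
45.25 [ 0.36334409 -0.42234443  0.19789065] [ 3.13825587e+00  5.42041690e-04 -1.92948138e-01]
wrist 1548 median angle 179.4 open deg 9.8
top 197 median angle 168.2 open deg -1.4
red -11.2
```

View pics/v12.png

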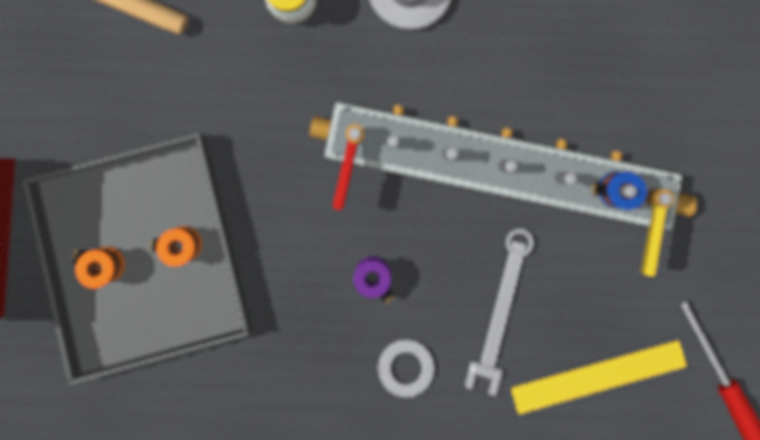

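Both levers lie along the manifold's −x, parallel and shut. Both coils stand apart on the tray floor, and the blue coil is on its tube.

```bash
python3 -c "
from bench import manip
print(manip.job_done())"
```

```text
the job is handed in; nothing more can be done
None
```

I handed the job in, but no verdict came back: by the last top view the supply and vent are shut, both orange coils stand apart on the tray floor, and the blue coil is on its tube.

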